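# Take the narrow slide case out of the barred rack and file it in the collection box

### The job

Lift the retaining bar by its handle out of the rack's two brackets and lay it flat on the bench. Then take the narrow slide case out of the rack, stand it upright on the bench and let go, so that you can take it again by its broad faces; lower it gently (no dropping) into the open steel collection box, standing upright on the floor crosswise like the case already filed there, and let go. Leave the two wide cases in the rack, the filed case and everything else where they are.

Things in the scene. Friction and masses are not known exactly. Their poses are not given: they have to be found in the camera images.
- rack: Fixed aluminium rack, base 84 (x) x 190 (y) x 12 mm. Origin: centre of underside, z up, y along its row of 3 slots. Slot centres y = -44, 0, 44 mm, floor z = 12 mm; each 40 mm wide in y, between 4 mm walls reaching z = 82 mm; x sides open above 26 mm high lips at x = +-39 mm. At y = +-82 mm a bracket 46 mm wide (x), 8 mm thick, open on top: notch 30 mm wide, floor z = 115 mm, prongs to z = 129 mm.
- bar: Loose steel retaining bar, about 0.22 kg: flat strip 26 (x) x 200 (y) x 10 mm lying in the two bracket notches, 3 mm over the cases. In its middle an upright plate handle, 12 mm thick (x), 44 mm long (y), from z = 10 to 40 mm. Origin: centre of the strip's underside; y along the strip, z up. Nothing latches it: it lifts straight up out of the 14 mm deep notches.
- narrow_case: The case to move: grey plastic slide case, loose, about 0.15 kg, 52 mm wide (x), 34 mm thick (y), 100 mm tall (z), the only 52 mm wide one in the rack. Origin: centre of underside. Stands upright in one of the slots, its x along the rack's x. Broad faces look along +-y, narrow faces along +-x; in the rack fingers fit only at the narrow faces, in the box only at the broad ones.
- wide_case_a: Grey plastic slide case like the narrow one but 68 mm wide (x), 34 mm thick (y), 100 mm tall; origin centre of underside. Stands in another slot of the rack; leave it there.
- wide_case_b: Second 68 mm wide case, the same in every way as wide_case_a, in the remaining slot; leave it there.
- box: Fixed steel collection box, open on top, 182 (x) x 74 (y) x 116 mm tall, walls 4 mm, floor 8 mm; inside 174 x 66 mm. Origin: centre of underside, x along its length, z up. A case stands in it crosswise: broad faces along the box's length, its 52 mm width across the 66 mm. The walls end 8 mm above the top of a case standing in it.
- filed_case: A 52 x 34 x 100 mm case like the narrow one, already standing crosswise on the box's floor near its +x end, centre 52 to 64 mm from the box's middle; origin centre of underside. The rest of the box is empty. Leave it standing.
- flask: Bystander: steel vacuum flask 70 mm in diameter, 220 mm tall, origin centre of underside.
- beaker: Bystander: glass beaker 70 mm in diameter, 90 mm tall, origin centre of underside.
- petri_dish: Bystander: open glass dish 90 mm in diameter, 16 mm high, origin centre of underside.
- oil_bottle: Bystander: small amber bottle 28 mm in diameter, 60 mm tall, origin centre of underside; stands between rack and box.
- pen: Bystander: black pen 10 mm thick and about 130 mm long lying on the bench, origin under its middle.
There are look-alikes about, which are no part of the job. Several things have the shape of the bar; the one meant has the colours described above.

How it is judged:
By the outcome, as a careful person would: the job done as asked, in the order asked, and still so for the second after the job is handed in, with the robot touching nothing.
It also fails if it takes over 72 s, if anything falls off the work surface, if the arm or the gripper's body presses on something with over 40 N, if the wrist force passes 120 N, or if a joint passes its speed limit or range.

### The arm

A 6-joint arm with a two-finger parallel gripper is mounted at the origin on the work surface. World frame = base frame: x ahead of the robot, y to its left, z up, the work surface at z = 0. Lengths are in m, angles in degrees, forces in N, time in s.
With the tool pointing down it reaches from about 0.4 to 0.925 m from the base axis. Payload 3.4 kg.
Tool frame: the origin (TCP) lies on the front face of the gripper's body, between the roots of the fingers; the fingertips stand 73 mm ahead of it and the grasp point (between the pads) lies 54 mm ahead of it; z points along the fingers, y is the line along which they close (so a half turn about z gives the same grasp; the last joint's range is limited). The gripper opens to 85 mm and grips with 20 to 120 N. Pads are 22 mm wide; open, the fingers measure 114 mm over their backs; the gripper's body (76 mm by 85 mm) begins 54 mm behind the grasp point. The pads swing forward as they close: fully open they stand 13 mm farther back than shut.
Start: joints at [-74.456, 17.578, 86.31, -0, 76.112, -4.211], TCP at [0.194, -0.541, 0.304] pointing down, gripper open.
Joint ranges: [-179.03, 179.03], [-60, 130.46], [8.19, 133.38], [-81.62, 261.62], [5.75, 156.47], [-153.77, 153.77]. Speed limits (degrees/s): [147.25, 147.25, 180, 180, 180, 180].

### API

Orientations are given as [roll, pitch, yaw] about the fixed x, y, z axes, in that order (R = Rz(yaw) Ry(pitch) Rx(roll)).
In Python, from bench import bot, jaws, planner, eyes, sign_off, sensors gives the robot as it stands. Calls block until the motion is done:
- bot.move_pose(position, orientation): joint-space move of the TCP to a pose.
- bot.servo_line(position, orientation=None, max_speed=0.15, guard=None): straight line of the TCP; orientation=None keeps the orientation; max_speed is the mean speed in m/s. With guard (N) it stops when the force on the tool has changed by that much, and returns True; else False.
- bot.move_j(angles): joint-space move.
- jaws.release() and jaws.grab(f_grip=None): open the fingers fully, or close them until they stop; f_grip is the grip in N (None keeps the last).
- bot.pause(seconds).
- planner.ik(position, orientation): joint angles nearest the present ones, or None.
- eyes.grab_frame(name): name is "scene" or "side" or "wrist"; returns a dict with "frame" (384x512x3 uint8, red, green, blue), "z_map" (384x512 float32, m along the optical axis (not along the pixel's ray), 0 where there is no reading), "fx", "fy", "cx", "cy" (pixels), "k1" (the pictures are not rectified: a ray, as slopes to the right and down, at radius r is drawn at 1 + k1 r^2 times it, then the intrinsics apply), "T" (4x4, takes a point from camera to world coordinates); the wrist camera has in their place "mount" (4x4, takes a point from camera to tool coordinates, whose origin is the TCP and whose axes are the flange's). Camera axes: x right, y down, z forward; pixel columns grow to the right and rows downward; lengths in m; the calibration is good to about 2 mm. A picture is of the moment at which its call begins: read the wrist's pose just before it.
A pose or a line that the arm cannot do raises bot.Unreachable and nothing moves.
- sign_off(): hands the job in; it is judged then, once.
Readings, each from a call of its own:
- sensors.read_t(): time.
- sensors.read_qpos(): joint angles.
- sensors.read_dq(): joint speeds.
- sensors.read_effort(): joint torques, N m.
- sensors.read_eef_pos(): TCP position.
- sensors.read_tcp_rot(): TCP orientation.
- sensors.read_wrist_force(): force on the tool from outside, world axes, zero at the start.
- sensors.read_ft_torque(): the same for the moment, N m.
- sensors.read_opening(): finger opening in m.
- sensors.read_grip_force(): force on a finger pad.
Only numpy, scipy, OpenCV 4.12 (cv2) and the standard library are available. Lean on these libraries where they do the work, as an engineer would, in place of code of your own. Each camera call takes 0.05 s, during which the arm holds its last target. There are 200 camera calls.

## Working session

There is one attempt and no reset: what is moved stays moved. The work goes in short steps, each a Python script; the robot and the scene stay as the last script left them, time stands still between calls to the robot, and variables do not carry over. Pictures are saved under pics/ and viewed, at most 10 in all, crops included, and the job is handed in when it is done.

```bash
ls; mkdir -p pics
cat > h.py <<'E'
import numpy as np, cv2
from bench import bot, jaws, planner, eyes, sign_off, sensors
from scipy.spatial.transform import Rotation as R
def tcpT():
    T=np.eye(4);T[:3,:3]=R.from_euler('xyz',sensors.read_tcp_rot(),degrees=True).as_matrix();T[:3,3]=sensors.read_eef_pos();return T
def grab(name):
    W=tcpT() if name=='wrist' else None
    f=eyes.grab_frame(name)
    if W is not None: f['T']=W@f['mount']
    return f
def cloud(f):
    h,w=f['z_map'].shape
    u,v=np.meshgrid(np.arange(w),np.arange(h))
    K=np.array([[f['fx'],0,f['cx']],[0,f['fy'],f['cy']],[0,0,1]])
    p=cv2.undistortPoints(np.stack([u,v],-1).reshape(-1,1,2).astype(np.float64),K,np.array([f['k1'],0,0,0.]))
    p=p.reshape(h,w,2);z=f['z_map'][...,None]
    c=np.concatenate([p*z,z],-1)
    P=c@f['T'][:3,:3].T+f['T'][:3,3]
    P[f['z_map']<=0]=np.nan
    return P
def save(f,n): cv2.imwrite(n,f['frame'][...,::-1])
E
python3 - <<'E'
from h import *
a=grab('scene');b=grab('side')
im=np.hstack([a['frame'],b['frame']])
save(a,'pics/scene.png');save(b,'pics/side.png')
for n,f in(('scene',a),('side',b)):
    np.savez('%s.npz'%n,P=cloud(f),frame=f['frame'])
    print(f['T'].round(3).tolist(),f['fx'],f['k1'])
print(sensors.read_tcp_rot(),sensors.read_t())
E
```

```text
pics
[[-0.537, 0.693, -0.48, 1.237], [0.844, 0.442, -0.305, 0.487], [0.001, -0.569, -0.823, 1.364], [0.0, 0.0, 0.0, 1.0]] 357.67011523944024 0.03346184898283765
[[-0.723, -0.375, 0.58, -0.53], [-0.691, 0.422, -0.587, 1.063], [-0.025, -0.825, -0.564, 1.12], [0.0, 0.0, 0.0, 1.0]] 468.7505287130166 0.06706134548617892
[-1.79894060e+02 -9.21789036e-03  1.97560569e+01] 0.1
```

View pics/scene.png

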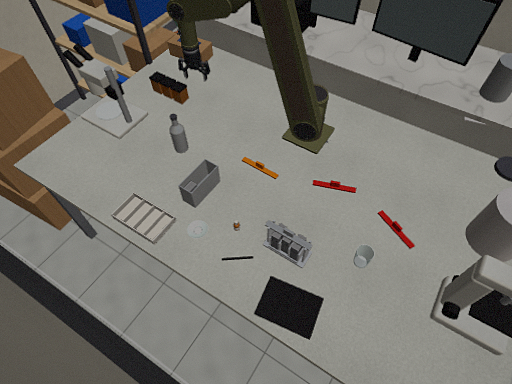

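View pics/side.png

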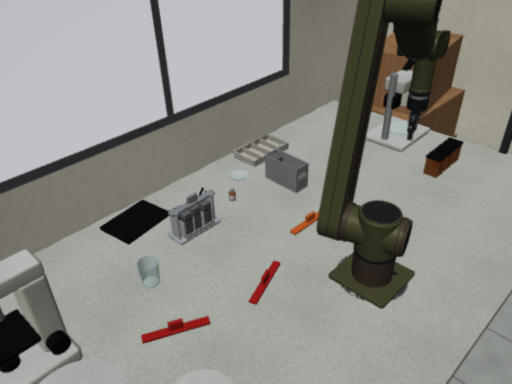

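The scene view shows the rack at (288,242), the box at (200,183) and the oil bottle at (237,226) between them. The pen is at (237,258), the dish at (198,229), the beaker at (364,257) and the flask at (179,135). The orange and red bars on the bench are look-alikes. The side view shows the rack at (195,215) and the box at (287,170).

Run:
```python
from h import *
S=np.load('scene.npz')['P'];D=np.load('side.npz')['P']
print('px', {k:S[v,u].round(3).tolist() for k,(u,v) in dict(rack=(288,235),box=(200,175),flask=(174,117),beaker=(364,250),petri=(198,229),oil=(237,224),pen=(237,258),orange=(260,167),red=(335,185),blk=(290,305),tray=(144,218)).items()})
def rect(Q,t):
    r=cv2.minAreaRect(Q[:,:2].astype(np.float32)*1000);print(t,len(Q),np.round(r[0],1),np.round(r[1],1),round(r[2],1))
both=np.concatenate([S.reshape(-1,3),D.reshape(-1,3)]);both=both[~np.isnan(both).any(1)]
for nm,(u,v) in dict(rack=(288,235),box=(200,175)).items():
    c=S[v,u,:2]
    for n,A in(('scene',S),('side',D),('both',both)):
        A=A.reshape(-1,3);A=A[(np.hypot(*(A[:,:2]-c).T)<.14)]
        for lo,hi in((.006,.2),(.104,.122),(.122,.135),(.137,.18)):
            Q=A[(A[:,2]>lo)&(A[:,2]<hi)]
            if len(Q)>5: rect(Q,f'{nm} {n} {lo}-{hi}')
```

```text
px {'rack': [0.632, 0.236, 0.128], 'box': [0.543, -0.275, 0.05], 'flask': [0.435, -0.477, 0.219], 'beaker': [0.486, 0.509, 0.046], 'petri': [0.755, -0.129, 0.006], 'oil': [0.664, 0.014, 0.049], 'pen': [0.777, 0.09, 0.012], 'orange': [0.333, -0.081, 0.017], 'red': [0.24, 0.268, 0.022], 'blk': [0.828, 0.365, 0.017], 'tray': [0.839, -0.357, 0.011]}
rack scene 0.006-0.2 1369 [640.  240.5] [261.7 261.4] 10.8
rack scene 0.104-0.122 273 [626.5 234.1] [198.2  71.7] 87.8
rack scene 0.122-0.135 279 [627.3 234.8] [198.8  47.4] 88.8
rack scene 0.137-0.18 55 [628.1 235.1] [14.6 43.4] 2.4
rack side 0.006-0.2 1841 [612.9 250.8] [275.1 227.3] 47.5
rack side 0.104-0.122 277 [626.2 233.6] [197.6  70.7] 87.7
rack side 0.122-0.135 258 [626.1 232.6] [202.2  46.9] 88.1
rack side 0.137-0.18 70 [624.4 232.6] [19.  46.8] 0.3
rack both 0.006-0.2 3210 [634.  239.4] [273.9 261.4] 10.8
rack both 0.104-0.122 550 [626.6 234. ] [198.4  71.7] 87.9
rack both 0.122-0.135 537 [626.4 232.9] [202.7  49.2] 88.8
rack both 0.137-0.18 125 [625.6 232.9] [19.8 47.6] 2.7
box scene 0.006-0.2 1137 [ 563.6 -261.9] [231.  253.4] 27.0
box scene 0.104-0.122 280 [ 582.9 -242.4] [ 79.9 187. ] 88.0
box side 0.006-0.2 1326 [ 559.3 -258.4] [236.4 247.2] 22.6
box side 0.104-0.122 299 [ 581.7 -243.4] [ 91.2 192.7] 88.5
box both 0.006-0.2 2463 [ 560.1 -261.2] [237.4 254.1] 23.1
box both 0.104-0.122 579 [ 581.7 -243.4] [ 91.2 192.7] 88.5
```

Run:
```python
from h import *
q=sensors.read_qpos()
for y in (88,-92): print(y,planner.ik([.6265,.234,.36],[180,0,y]),planner.ik([.545,-.243,.36],[180,0,y]))
bot.move_pose([.582,-.243,.42],[180,0,88]); 
a=grab('wrist');save(a,'pics/wbox.png');np.savez('wbox.npz',P=cloud(a))
bot.move_pose([.6265,.234,.40],[180,0,88])
b=grab('wrist');save(b,'pics/wrack.png');np.savez('wrack.npz',P=cloud(b))
cv2.imwrite('pics/w.png',cv2.resize(np.hstack([a['frame'],b['frame']]),(800,300))[...,::-1])
print(b['mount'].round(3).tolist(),sensors.read_t(),sensors.read_qpos())
```

```text
88 [ 1.68630410e+01  2.33267236e+01  6.91716537e+01 -2.54444375e-14
  8.75016228e+01  1.88630410e+01] [-28.08607632  17.26527282  78.56714572   0.          84.16758146
 -26.08607632]
-92 None None
[[-0.001, -0.953, -0.303, 0.077], [1.0, -0.001, -0.001, -0.0], [0.001, -0.303, 0.953, -0.071], [0.0, 0.0, 0.0, 1.0]] 3.775 [ 1.67489920e+01  2.24063818e+01  6.51259226e+01 -2.86786804e-02
  9.24567659e+01  1.88539046e+01]
```

View pics/w.png

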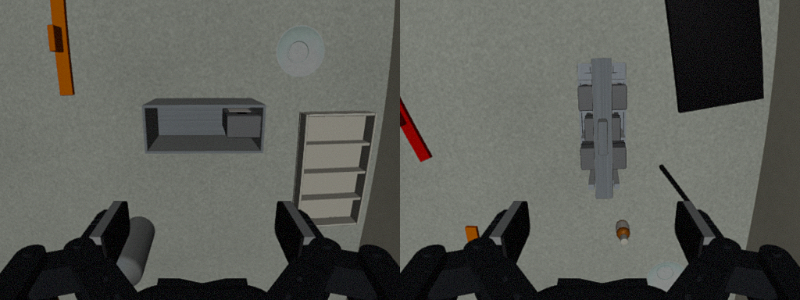

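Left: the box spans (145–265, 98–152) with the filed case at its world +x end (240,122). Right: the steel bar is at (602,125), with the narrower case in the middle slot at (602,127).

Run:
```python
from h import *
def rect(Q,t):
    r=cv2.minAreaRect(Q[:,:2].astype(np.float32)*1000);print(t,len(Q),np.round(r[0],1),np.round(r[1],1),round(r[2],1), (Q[:,2].mean()*1000).round(1))
def clean(Q,k=.5):
    lo=np.percentile(Q[:,:2],k,axis=0);hi=np.percentile(Q[:,:2],100-k,axis=0);return Q[((Q[:,:2]>=lo)&(Q[:,:2]<=hi)).all(1)]
for n in('wrack','scene','side'):
    A=np.load(n+'.npz')['P'].reshape(-1,3);A=A[np.hypot(A[:,0]-.6265,A[:,1]-.234)<.13]
    for lo,hi in((.12,.132),(.145,.165)):
        Q=A[(A[:,2]>lo)&(A[:,2]<hi)]
        if len(Q)>5: rect(clean(Q),f'{n} {lo}')
    Q=A[(A[:,2]>.105)&(A[:,2]<.117)]
    c=np.deg2rad(-2);L=(Q[:,:2]-[.6265,.234])@np.array([[np.cos(c),-np.sin(c)],[np.sin(c),np.cos(c)]])
    for s in(-.044,0,.044):
        m=abs(L[:,1]-s)<.02
        if m.sum()>3: print(n,'slot',s,m.sum(),L[m].min(0).round(4),L[m].max(0).round(4))
for n in('wbox','scene','side'):
    A=np.load(n+'.npz')['P'].reshape(-1,3);A=A[np.hypot(A[:,0]-.582,A[:,1]+.243)<.13]
    rect(clean(A[(A[:,2]>.1125)&(A[:,2]<.122)]),n+' rim')
    Q=A[(A[:,2]>.104)&(A[:,2]<.1115)&(A[:,0]>.61)&(A[:,0]<.665)&(abs(A[:,1]+.245)<.03)]
    if len(Q)>5: rect(Q,n+' filed')
    Q=A[(A[:,2]<.03)&(abs(A[:,0]-.54)<.06)&(abs(A[:,1]+.245)<.03)]
    if len(Q)>5: rect(Q,n+' floor')
```

```text
wrack 0.12 3936 [627.5 231. ] [197.   43.2] 89.9 125.7
wrack 0.145 517 [627.1 231.2] [43.6 11.9] 88.2 155.2
wrack slot -0.044 1020 [-0.0328 -0.0621] [ 0.0358 -0.026 ]
wrack slot 0 676 [-0.0255 -0.017 ] [0.0266 0.0171]
wrack slot 0.044 1199 [-0.0339  0.0272] [0.0348 0.0617]
scene 0.12 306 [627.3 234.5] [196.8  45. ] 89.7 125.3
scene 0.145 38 [627.7 234.1] [38.7 13.1] 89.3 153.9
scene slot -0.044 71 [-0.0347 -0.057 ] [ 0.0357 -0.0245]
scene slot 0 38 [-0.0228 -0.0128] [0.0284 0.0196]
scene slot 0.044 79 [-0.0356  0.0304] [0.0358 0.0639]
side 0.12 273 [628.2 232.5] [199.2  44.1] 89.3 125.9
side 0.145 48 [624.9 233. ] [45.  15.4] 86.4 152.9
side slot -0.044 60 [-0.0359 -0.061 ] [ 0.0326 -0.0252]
side slot 0 50 [-0.0295 -0.0193] [-0.0037  0.019 ]
side slot 0.044 67 [-0.0353  0.0262] [0.0353 0.0639]
wbox rim 1672 [ 583.1 -246. ] [ 74.9 183. ] 88.2 116.2
wbox filed 1105 [ 641.8 -245.2] [33.1 47.4] 88.2 108.4
wbox floor 2403 [ 547.8 -249.9] [ 52.6 105.3] 88.3 9.0
scene rim 96 [ 584.  -241.8] [ 77.9 183. ] 88.0 115.5
scene filed 66 [ 640.5 -247.8] [53.  45.4] 89.2 107.6
scene floor 48 [ 531.9 -271.3] [10.9 87.5] 85.6 17.2
side rim 115 [ 582.3 -243.3] [ 79.9 183.2] 89.0 115.6
side filed 45 [ 641.8 -239. ] [48.  44.4] 18.1 108.2
side floor 74 [ 528.7 -224.6] [123.9  53.4] 31.5 10.9
```

Run:
```python
from h import *
o=[180,0,88.2]
bot.move_pose([.627,.2315,.25],o)
print(bot.servo_line([.627,.2315,.204],o,max_speed=.1,guard=10))
jaws.grab(50); print('open',sensors.read_opening(),sensors.read_grip_force(),sensors.read_wrist_force())
bot.servo_line([.627,.2315,.30],max_speed=.1)
print('open',sensors.read_opening(),sensors.read_wrist_force(),sensors.read_t())
bot.servo_line([.47,.20,.30],max_speed=.15)
bot.servo_line([.47,.20,.10],max_speed=.15)
print(sensors.read_wrist_force())
print(bot.servo_line([.47,.20,.085],max_speed=.03,guard=4),sensors.read_eef_pos(),sensors.read_opening())
jaws.release()
bot.servo_line([.47,.20,.20],max_speed=.15)
bot.move_pose([.627,.2315,.36],o)
b=grab('wrist');np.savez('w2.npz',P=cloud(b))
s=grab('scene')
cv2.imwrite('pics/w2.png',cv2.resize(np.hstack([s['frame'],b['frame']]),(800,300))[...,::-1])
A=cloud(b).reshape(-1,3)
Q=A[(A[:,2]>.106)&(A[:,2]<.117)&(abs(A[:,0]-.627)<.05)&(abs(A[:,1]-.232)<.022)]
Q=Q[~np.isnan(Q).any(1)]
print(cv2.minAreaRect(Q[:,:2].astype(np.float32)*1000),Q[:,2].mean(),sensors.read_t())
```

```text
False
open 0.010981971330791934 52.588403820991516 [-0.31395606  0.76187731  0.91300232]
open 0.010870250826353135 [-0.74327159 -0.68884212 -2.77082246] 6.8083
[ 0.67723321 -0.12508222 -2.18904968]
True [0.4705684  0.20009556 0.08904611] 0.010858677121836368
((627.0474243164062, 233.63180541992188), (34.44601058959961, 51.940574645996094), 88.66175079345703) 0.11235284049258631 12.5333
```

View pics/w2.png

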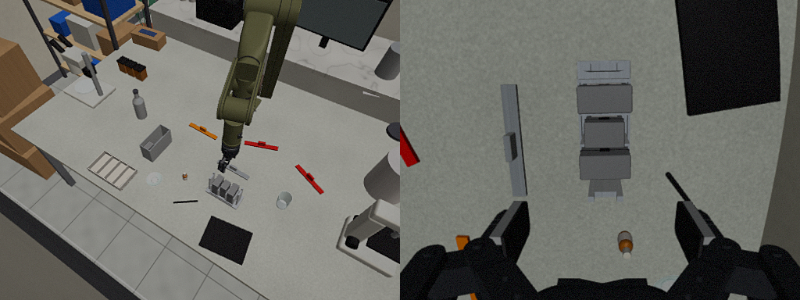

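The bar lies flat on the bench and the narrow case in the middle slot, at (604,132) in the right half, is free.

Run:
```python
from h import *
o=[180,0,88.3]
x,y=.627,.2335
bot.move_pose([x,y,.22],o)
print(bot.servo_line([x,y,.136],o,max_speed=.1,guard=10))
jaws.grab(40); print('open',sensors.read_opening(),sensors.read_wrist_force())
bot.servo_line([x,y,.30],max_speed=.1)
print('open',sensors.read_opening(),sensors.read_wrist_force(),sensors.read_t())
bot.servo_line([.50,-.02,.30],max_speed=.18)
bot.servo_line([.50,-.02,.135],max_speed=.15)
print(bot.servo_line([.50,-.02,.119],max_speed=.025,guard=3),sensors.read_eef_pos(),sensors.read_opening())
bot.pause(.2)
jaws.release()
bot.servo_line([.50,-.02,.24],max_speed=.15)
bot.move_pose([.5,-.08,.34],o)
b=grab('wrist');save(b,'pics/w3.png')
A=cloud(b).reshape(-1,3)
Q=A[(A[:,2]>.092)&(A[:,2]<.108)&(abs(A[:,0]-.5)<.06)&(abs(A[:,1]+.02)<.06)]
print(cv2.minAreaRect(Q[:,:2].astype(np.float32)*1000),Q[:,2].mean(),sensors.read_t())
```

```text
False
open 0.0514932863949241 [ 0.35404375 -0.82619394  3.18351043]
open 0.05184106801869316 [ 0.3395012   0.52433334 -0.93794536] 16.3417
True [ 0.50030677 -0.02009817  0.12465088] 0.05167620789110924
((499.90753173828125, -20.1054630279541), (33.040626525878906, 52.370849609375), 88.17084503173828) 0.10041637886515706 21.9417
```

View pics/w3.png

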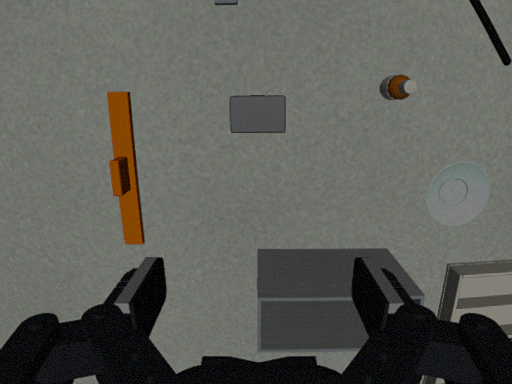

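The case stands upright at (258,114) px, measured at world (0.500, -0.020). Next I regrip it by the broad faces and check its position over the box before lowering.

Run:
```python
from h import *
g=[180,0,-1.8]; o=[180,0,88.2]
x,y=.4999,-.0201
bot.move_pose([x,y,.24],g)
print(bot.servo_line([x,y,.124],g,max_speed=.12,guard=10))
jaws.grab(40); print('open',sensors.read_opening(),sensors.read_wrist_force())
bot.servo_line([x,y,.32],max_speed=.12)
X,Y=.5605,-.2447
bot.move_pose([X,Y,.32],o)
bot.servo_line([X,Y,.27],o,max_speed=.1)
print('open',sensors.read_opening(),sensors.read_t())
b=grab('wrist');save(b,'pics/w4.png')
A=cloud(b).reshape(-1,3);A=A[(abs(A[:,0]-.583)<.12)&(abs(A[:,1]+.245)<.06)]
Q=A[(A[:,2]>.111)&(A[:,2]<.121)]
print(len(Q),cv2.minAreaRect(Q[:,:2].astype(np.float32)*1000),Q.min(0),Q.max(0))
```

```text
False
open 0.03341011062468139 [ 0.30283296 -0.05406775  4.36050751]
open 0.033679277162839374 29.1833
4157 ((583.4505004882812, -246.02304077148438), (75.16586303710938, 182.6913604736328), 88.15047454833984) [ 0.49137037 -0.28605706  0.11100816] [ 0.67538319 -0.20560896  0.1186608 ]
```

View pics/w4.png

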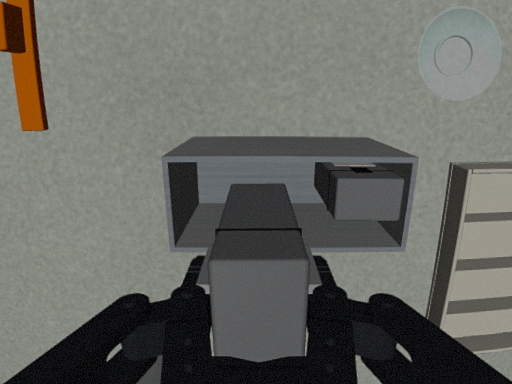

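The held case is at (258,290) px above the box (165–415, 138–250), with the filed case at (365,190). The measured box centre is (0.5835, -0.246), so I lower there.

Run:
```python
from h import *
o=[180,0,88.2];X,Y=.561,-.2453
bot.servo_line([X,Y,.27],o,max_speed=.05)
print(bot.servo_line([X,Y,.145],o,max_speed=.08,guard=6),sensors.read_eef_pos(),sensors.read_wrist_force())
print(bot.servo_line([X,Y,.127],o,max_speed=.025,guard=3),sensors.read_eef_pos(),sensors.read_opening(),sensors.read_t())
```

```text
False [ 0.5613581  -0.24549023  0.14560496] [ 0.41342701  0.66443009 -1.53205364]
True [ 0.56071868 -0.24532365  0.13232364] 0.0336905689307385 31.725
```

Contact came at z = 0.132, exactly the height expected for the box floor.

Run:
```python
from h import *
X,Y=.561,-.2453
bot.pause(.2);jaws.release();print(sensors.read_wrist_force())
bot.servo_line([X,Y,.25],max_speed=.1)
bot.move_pose([.583,-.243,.42],[180,0,88.2]);bot.pause(.3)
b=grab('wrist');s=grab('scene')
cv2.imwrite('pics/end.png',cv2.resize(np.hstack([s['frame'],b['frame']]),(800,300))[...,::-1])
A=cloud(b).reshape(-1,3);A=A[(abs(A[:,1]+.245)<.03)&(A[:,2]>.102)&(A[:,2]<.1115)]
for lo,hi in((.53,.6),(.61,.663)):
    Q=A[(A[:,0]>lo)&(A[:,0]<hi)];print(cv2.minAreaRect(Q[:,:2].astype(np.float32)*1000),Q[:,2].mean(),Q[:,2].std())
print(sensors.read_t())
```

```text
[ 6.08346654 -1.32901917  2.53886963]
((559.9239501953125, -245.72622680664062), (52.39964294433594, 34.14703369140625), 88.38191223144531) 0.10838377635403836 0.0010544490474163064
((638.371337890625, -244.77403259277344), (34.00740051269531, 50.245887756347656), 88.1314468383789) 0.1082789858507685 0.0010114210096259998
34.9417
```

View pics/end.png

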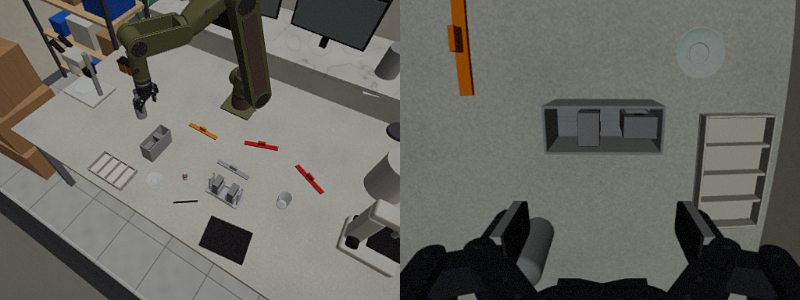

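Run:
```python
from h import *
b=grab('wrist')
for n,A in(('before',np.load('wbox.npz')['P']),('now',cloud(b))):
    A=A.reshape(-1,3);A=A[(abs(A[:,1]+.245)<.02)]
    Q=A[(A[:,2]>.105)&(A[:,2]<.1115)&(A[:,0]>.61)&(A[:,0]<.664)]
    r=A[(A[:,2]>.113)&(A[:,2]<.12)&(abs(A[:,0]-.583)<.1)]
    print(n,len(Q),np.percentile(Q[:,0],[1,50,99]).round(4),cv2.minAreaRect(Q[:,:2].astype(np.float32)*1000),r[:,0].min(),r[:,0].max())
print(sensors.read_wrist_force())
```

```text
before 1079 [0.6182 0.6407 0.6634] ((641.246826171875, -245.1900634765625), (33.11873245239258, 46.34073257446289), 88.19064331054688) 0.49086525633077166 0.67440759454881
now 1210 [0.6134 0.6385 0.6634] ((638.824462890625, -245.28622436523438), (34.51583480834961, 50.97328186035156), 88.31486511230469) 0.4911785965824212 0.6747979602913737
[-0.38149815 -0.24441935  0.46435365]
```

Run:
```python
from h import *
b=grab('wrist');a=cv2.imread('pics/wbox.png')
c=lambda i:cv2.resize(i[110:210,175:355],(400*1,222*1),interpolation=cv2.INTER_CUBIC)
cv2.imwrite('pics/cmp.png',np.hstack([c(a),c(b['frame'][...,::-1])]))
Pb=np.load('wbox.npz')['P'];Pn=cloud(b)
for n,P in(('before',Pb),('now',Pn)):
    for y in(-.26,-.255,-.25,-.245,-.24,-.235,-.23):
        m=(abs(P[...,1]-y)<.002)&(P[...,2]>.104)&(P[...,2]<.1115)&(P[...,0]>.59)&(P[...,0]<.669)
        x=P[...,0][m]; print(n,y,m.sum(),(x.min().round(4),x.max().round(4)) if len(x) else '')
print(sensors.read_tcp_rot())
```

```text
before -0.26 134 (np.float64(0.618), np.float64(0.6687))
before -0.255 139 (np.float64(0.618), np.float64(0.6684))
before -0.25 143 (np.float64(0.618), np.float64(0.6684))
before -0.245 140 (np.float64(0.6181), np.float64(0.6684))
before -0.24 141 (np.float64(0.6183), np.float64(0.6689))
before -0.235 139 (np.float64(0.6185), np.float64(0.6678))
before -0.23 141 (np.float64(0.6194), np.float64(0.669))
now -0.26 114 (np.float64(0.6134), np.float64(0.6643))
now -0.255 134 (np.float64(0.6135), np.float64(0.664))
now -0.25 144 (np.float64(0.6135), np.float64(0.6653))
now -0.245 146 (np.float64(0.6137), np.float64(0.6649))
now -0.24 152 (np.float64(0.6137), np.float64(0.6649))
now -0.235 151 (np.float64(0.6137), np.float64(0.6664))
now -0.23 155 (np.float64(0.614), np.float64(0.666))
[-1.79959329e+02 -1.80594980e-02  8.81946676e+01]
```

View pics/cmp.png

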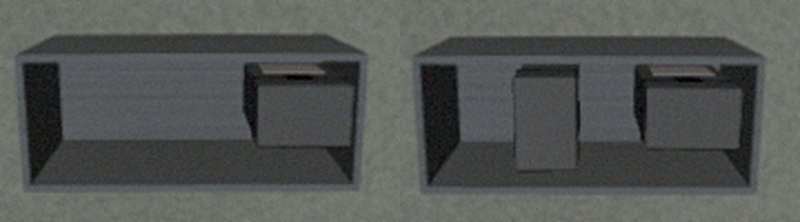

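Both crops show the filed case with its 52 mm side along the box's length, and it now sits about 4 mm further from the +x wall. I'll check this against the initial side and scene depth.

```bash
python3 - <<'E'
from h import *
def ext(n,P):
    for y in(-.27,-.26,-.25,-.24,-.23,-.22):
        m=(abs(P[...,1]-y)<.005)&(P[...,2]>.1)&(P[...,2]<.1125)&(P[...,0]>.50)&(P[...,0]<.672)
        print(n,y,np.sort(P[...,0][m]*1000).astype(int).tolist()[:60] if m.sum()<60 else (m.sum(),np.histogram(P[...,0][m],np.arange(.5,.68,.01))[0].tolist()))
ext('scene0',np.load('scene.npz')['P']);ext('side0',np.load('side.npz')['P'])
s=grab('scene');d=grab('side');print('--now');ext('scene',cloud(s));ext('side',cloud(d))
E
python3 - <<'E'
import cv2,numpy as np
a=cv2.imread('pics/scene.png')[155:210,170:230];b=cv2.imread('pics/side.png')[145:195,255:315]
r=lambda i:cv2.resize(i,(400,360),interpolation=cv2.INTER_CUBIC)
cv2.imwrite('pics/init.png',np.hstack([r(a),r(b)]))
E
```

```text
scene0 -0.27 [503, 506, 510, 513, 514, 517, 520, 525, 528, 535, 541, 546, 552, 554, 561, 563, 569, 572, 588, 602, 608, 617, 619]
scene0 -0.26 [618, 643, 650, 654, 659, 661, 663, 665, 670]
scene0 -0.25 [615, 623, 623, 628, 628, 631, 631, 633, 634, 638, 640, 643, 643, 647, 647, 651, 654, 655, 656, 662, 665]
scene0 -0.24 [617, 618, 621, 621, 629, 630, 637, 640, 641, 642, 646, 647, 651, 653, 653, 656, 657, 659, 660, 661, 663, 668, 671]
scene0 -0.23 [623, 623, 626, 628, 628, 630, 632, 634, 635, 636, 639, 641, 644, 645, 648, 648, 649, 655, 656, 656, 658, 660, 663, 671]
scene0 -0.22 [622, 626, 639, 646, 648, 652, 667, 671]
side0 -0.27 [512, 515, 518, 521, 528, 530, 535, 536, 539, 545, 560, 561, 567, 568, 668, 669, 669, 671]
side0 -0.26 [624, 626, 636, 638, 644, 649, 656, 660]
side0 -0.25 [613, 619, 622, 623, 627, 632, 633, 634, 641, 650, 654, 657, 664, 664, 671]
side0 -0.24 [615, 619, 619, 619, 624, 625, 627, 630, 638, 638, 639, 646, 648, 653, 655, 655, 659, 666]
side0 -0.23 [617, 620, 630, 634, 638, 642, 645, 651, 653, 662, 663, 664, 666, 670]
side0 -0.22 [501, 530, 619, 641]
--now
scene -
[... 1017 characters left out ...]
 525, 532, 536, 541, 545, 549, 554, 557, 561, 563, 563, 574, 578, 579, 582, 599, 600, 613, 651, 667, 667, 670]
side -0.26 [541, 543, 549, 555, 560, 562, 570, 573, 577, 617, 621, 631, 631, 637, 642, 644, 652, 662, 668, 671]
side -0.25 [541, 542, 544, 544, 550, 560, 563, 568, 577, 577, 608, 614, 616, 618, 620, 627, 631, 634, 639, 652, 654, 659, 668, 668, 669]
side -0.24 [537, 539, 541, 546, 547, 549, 557, 558, 561, 571, 613, 613, 614, 618, 628, 632, 638, 644, 648, 655, 659, 661, 665]
side -0.23 [542, 544, 547, 550, 551, 552, 561, 562, 563, 567, 573, 573, 612, 615, 616, 617, 618, 628, 631, 634, 638, 643, 644, 651, 657, 661, 667, 671]
side -0.22 [542, 549, 554, 561, 601, 618, 633, 642, 644, 660]
```

View pics/init.png

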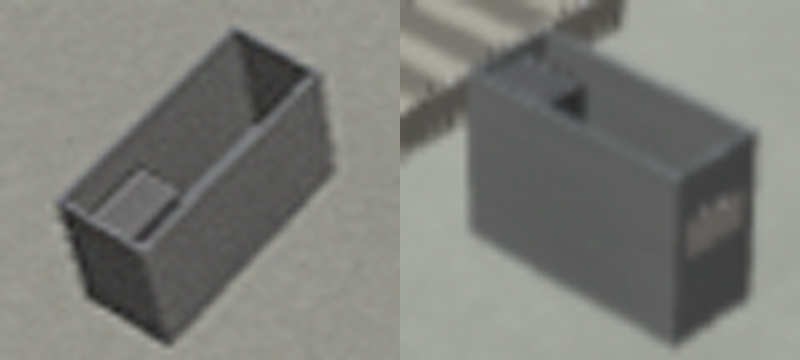

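The initial views confirm two things. The filed case stood lengthwise from the start, and it slid about 4 mm during my release. It is still upright and free-standing, and nudging it back in that tight gap would risk more than it would fix. The moved case stands upright with its 52 mm width across the box, as specified, so I'm handing in.

```bash
python3 -c "
from bench import sign_off
print(sign_off())"
```

```text
the job is handed in; nothing more can be done
None
```

I handed the job in at about 36 s of robot time: the bar lies flat on the bench and the narrow case stands upright and crosswise in the box, but the filed case slid about 4 mm during my release (still upright, not moved back), and it stood lengthwise in the box from the start, so I followed the written orientation.

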